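Put the pin punches back in their tray

ROBOT

A 6-joint arm with a two-finger parallel gripper is mounted at the origin on the work surface. World frame = base frame: x ahead of the robot, y to its left, z up, the work surface at z = 0. Lengths are in m, angles in rad, forces in N, time in s.
With the tool pointing down it reaches from about 0.375 to 0.925 m from the base axis. Payload 5.7 kg.
Tool frame: the origin (TCP) lies between the finger pads; the fingertips stand 14 mm ahead of it and the grasp point (between the pads) lies 5 mm behind it; z points along the fingers, y is the line along which they close (so a half turn about z gives the same grasp; the last joint's range is limited). The gripper opens to 88 mm and grips with 3 to 60 N. Pads are 20 mm wide; open, the fingers measure 115 mm over their backs; the gripper's body (75 mm by 178 mm) begins 61 mm behind the grasp point.
Start: joints at [1.031, 0.359, 1.51, -0, 1.272, -0.115], TCP at [0.247, 0.547, 0.237] pointing down, gripper open.
Joint ranges: [-2.97, 2.97], [-1.01, 2.36], [0.21, 2.38], [-0.96, 4.11], [0.2, 2.71], [-2.98, 2.98]. Speed limits (rad/s): [2.39, 2.39, 3.14, 3.14, 3.14, 3.14].

INTERFACE

Orientations are given as a unit quaternion [x, y, z, w].
In Python, from workcell import manip gives the robot as it stands.
- The arm moves only by the tool arm_command, never from a script. Its argument "steps" is a list of rows, each a list of 3 entries, a list of its own where there are three numbers: the shift along the tool's x, y, z in cm, then the turn, a rotation vector about the tool's x, y, z in rad, then the finger opening in cm, from 0 to 8.78. A call has 1 to 20 rows; each row shifts and turns the commanded pose from where the row before left it, along the tool's axes as they then stand; what a row does not reach is not made up. A row lasts 1/12 s, in which the tool goes at most 41.7 mm and 7.16 degrees, less where a joint would pass 70% of its speed; a pose out of reach is approached as far as the arm can. A call is refused whole if a number of a shift passes 4.17 or a number of a turn 0.125, either way. A call with a gripper value outside its range is refused whole. The fingers move at their own pace and stop on an object; "grip_force" is the grip in N (left out, the last holds). Time passes only in rows, so rows that do not move let the fingers close. It gives the time, the measured TCP pose, the force, the opening and the grip force at its end, in the units of the state.
- manip.get_obs(): the state, without advancing time (a new reading comes with each control period).
- manip.camera(name): name is "scene" or "top" or "wrist"; returns a dict with "image" (480x640x3 uint8, red, green, blue), "fx", "fy", "cx", "cy" (pixels), "world_to_cam" (4x4, takes a point from world to camera coordinates). Camera axes: x right, y down, z forward; pixel columns grow to the right and rows downward; lengths in m; the calibration is good to about 2 mm. A picture is of the moment at which its call begins. There is no depth.
- manip.hand_in(): hands the job in; it is judged then, once.
The state is a dict: "time": time; "joint_pos": joint angles; "joint_vel": joint speeds; "tau": joint torques, N m; "position": TCP position; "ee_rot": TCP orientation; "wrist_force": force on the tool from outside, world axes, zero at the start; "moment": the same for the moment, N m; "finger_gap": finger opening in m; "grasp_force": force on a finger pad.
Only numpy, scipy, OpenCV 4.12 (cv2) and the standard library are available. Lean on these libraries where they do the work, as an engineer would, in place of code of your own. Each camera call takes 0.05 s, during which the arm holds its last target. There are 200 camera calls.

TASK

Put the four steel pin punches back in the wooden punch tray, each lying flat on the floor of the compartment cut to its length: the longest punch in the longest compartment, and so on down to the shortest. Either end may point either way. The cold chisel with the flared blade and the flat file do not belong to the set: leave them lying where they are.

Things in the scene. Friction and masses are not known exactly. Their poses are not given: they have to be found in the camera images.
- punch_a: Longest steel pin punch, 140 mm long, lying flat: octagonal bar 14 mm across and high, stepping down to a thin straight round pin (7 mm) at one end. Origin on its axis at mid-length, 7 mm above what it lies on; x runs along it to the pin: bar from x = -70 to +28 mm, pin on to +70 mm. Balances about 17 mm from the origin on the bar side (-x). About 140 g.
- punch_b: Second longest steel pin punch, 115 mm long, lying flat: octagonal bar 14 mm across and high, stepping down to a thin straight round pin (6 mm) at one end. Origin on its axis at mid-length, 7 mm above what it lies on; x runs along it to the pin: bar from x = -57.5 to +23 mm, pin on to +57.5 mm. Balances about 14 mm from the origin on the bar side (-x). About 115 g.
- punch_c: Third longest steel pin punch, 92 mm long, lying flat: octagonal bar 14 mm across and high, stepping down to a thin straight round pin (5 mm) at one end. Origin on its axis at mid-length, 7 mm above what it lies on; x runs along it to the pin: bar from x = -46 to +18.4 mm, pin on to +46 mm. Balances about 11 mm from the origin on the bar side (-x). About 92 g.
- punch_d: Shortest steel pin punch, 70 mm long, lying flat: octagonal bar 14 mm across and high, stepping down to a thin straight round pin (4 mm) at one end. Origin on its axis at mid-length, 7 mm above what it lies on; x runs along it to the pin: bar from x = -35 to +14 mm, pin on to +35 mm. Balances about 8 mm from the origin on the bar side (-x). About 70 g.
- slot_a: Tray compartment for the longest punch, fixed: wooden block 178 x 50 mm with a shallow dark-lined rectangular recess 158 mm long (x) and 30 mm wide (y), centred. Origin at the centre of the block's underside, 6 mm above the bench; recess floor 4 mm, wall tops 9 mm above the origin. Four such blocks lie side by side, 50 mm apart, on a dark board; which lies where varies.
- slot_b: Tray compartment for the second longest punch, fixed: wooden block 178 x 50 mm with a shallow dark-lined rectangular recess 133 mm long (x) and 30 mm wide (y), centred. Origin at the centre of the block's underside, 6 mm above the bench; recess floor 4 mm, wall tops 9 mm above the origin. Four such blocks lie side by side, 50 mm apart, on a dark board; which lies where varies.
- slot_c: Tray compartment for the third longest punch, fixed: wooden block 178 x 50 mm with a shallow dark-lined rectangular recess 110 mm long (x) and 30 mm wide (y), centred. Origin at the centre of the block's underside, 6 mm above the bench; recess floor 4 mm, wall tops 9 mm above the origin. Four such blocks lie side by side, 50 mm apart, on a dark board; which lies where varies.
- slot_d: Tray compartment for the shortest punch, fixed: wooden block 178 x 50 mm with a shallow dark-lined rectangular recess 88 mm long (x) and 30 mm wide (y), centred. Origin at the centre of the block's underside, 6 mm above the bench; recess floor 4 mm, wall tops 9 mm above the origin. Four such blocks lie side by side, 50 mm apart, on a dark board; which lies where varies.
- chisel: Look-alike that does not belong in the tray: a steel cold chisel, 110 mm long, 14 mm octagonal bar that flares at one end to a flat blade 28 mm wide. Origin on its axis at the middle of its length, 7 mm above the bench; x towards the blade.
- file: Look-alike that does not belong in the tray: a small steel file, 130 mm long and 7 mm thick: a thin round handle 7 mm across, and a flat dark blade 16 mm wide and 75 mm long. Origin on its axis at the middle of its length, 3.5 mm above the bench; x towards the blade.
There are look-alikes about, which are no part of the job. Leave any red look-alike of the punch_b alone.

How it is judged:
At the end, for the whole second after the job is handed in: Each punch at rest on the floor of the compartment of its own length: middle within 15 mm of its centre, along it within 0.25 rad, axis under 9.2 mm above the floor, level within 0.04 rad. Chisel and file within 30 mm of their starts (horizontal distance between punch_a and slot_a below 0.015 m and angle between the x axis of punch_a and the x axis of slot_a, either way round below 0.25 rad and z of punch_a in the frame of slot_a between 0.008 and 0.0132 m and angle between punch_a's own x axis and vertical between 1.53 and 1.61 rad and linear speed of each of punch_a, punch_b, punch_c, punch_d below 0.02 m/s and angular speed of each of punch_a, punch_b, punch_c, punch_d below 0.2 rad/s and horizontal distance between punch_b and slot_b below 0.015 m and angle between the x axis of punch_b and the x axis of slot_b, either way round below 0.25 rad and z of punch_b in the frame of slot_b between 0.008 and 0.0132 m and angle between punch_b's own x axis and vertical between 1.53 and 1.61 rad and horizontal distance between punch_c and slot_c below 0.015 m and angle between the x axis of punch_c and the x axis of slot_c, either way round below 0.25 rad and z of punch_c in the frame of slot_c between 0.008 and 0.0132 m and angle between punch_c's own x axis and vertical between 1.53 and 1.61 rad and horizontal distance between punch_d and slot_d below 0.015 m and angle between the x axis of punch_d and the x axis of slot_d, either way round below 0.25 rad and z of punch_d in the frame of slot_d between 0.008 and 0.0132 m and angle between punch_d's own x axis and vertical between 1.53 and 1.61 rad and distance of each of chisel, file from where it was at the start of the episode below 0.03 m); the robot touches nothing.
It fails at once if the cold chisel or the file is moved by more than 30 mm (distance of any of chisel, file from where it was at the start of the episode above 0.03 m).
It also fails if it takes over 99 s, if anything falls off the work surface, if the arm or the gripper's body presses on something with over 40 N, if the wrist force passes 120 N, or if a joint passes its speed limit or range.

## Working session

There is one attempt and no reset: what is moved stays moved. The work goes in short steps, Python scripts to look and compute and a tool call to move; the robot and the scene stay as the last step left them, time stands still between calls to the robot, and variables do not carry over. Pictures are saved under pics/ and viewed, at most 14 in all, crops included, and the job is handed in when it is done.

Besides the shell and the picture viewer there is one more tool, called after "Request:" in YAML: its name, and indented under it one key for each argument. arm_command: Moves the arm, as the interface text tells. Its arguments: {"type":"object","properties":{"steps":{"type":"array","items":{"type":"array"}},"grip_force":{"type":"number"}},"required":["steps"]}

```bash
mkdir -p pics
python3 - <<'E'
from workcell import manip
import cv2,numpy as np
for n in ["top","scene"]:
    c=manip.camera(n); cv2.imwrite(f"pics/{n}0.png",c["image"][:,:,::-1]); print(n,c["fx"],c["fy"],c["cx"],c["cy"],np.round(c["world_to_cam"],4).tolist())
o=manip.get_obs(); print(o)
E
```

```text
top 444.9858667992549 444.9858667992549 324.5791085258174 233.1158041843463 [[0.0149, -0.9997, 0.0212, -0.0044], [-0.9949, -0.0169, -0.0993, 0.5306], [0.0996, -0.0196, -0.9948, 0.9252], [0.0, 0.0, 0.0, 1.0]]
scene 579.1152050427178 579.1152050427178 317.8739341821279 238.31198140426898 [[0.2321, 0.9727, 0.0058, -0.1232], [0.7386, -0.1723, -0.6517, -0.375], [-0.6329, 0.1555, -0.7584, 1.5638], [0.0, 0.0, 0.0, 1.0]]
{'time': 0.1, 'joint_pos': array([ 1.03089830e+00,  3.59424798e-01,  1.51132291e+00, -1.32362927e-05,
        1.27246366e+00, -1.15116229e-01]), 'joint_vel': array([-0.00126072, -0.00229021, -0.00262592,  0.00227614,  0.00094213,
       -0.00018677]), 'tau': array([ 3.43289248e-04, -5.16359138e+01, -2.71407688e+01,  6.75122137e-02,
        2.75645190e-02, -6.02439945e-05]), 'position': array([0.24698885, 0.54616007, 0.23589897]), 'ee_rot': array([ 2.10795701e-01,  9.77529804e-01, -7.68372423e-04, -2.54369050e-04]), 'wrist_force': array([-0.48486219, -0.24256733,  0.66069893]), 'moment': array([-0.00793664,  0.02679827,  0.03027479]), 'grasp_force': 0.0, 'finger_gap': 0.08757702077035098}
```

View pics/top0.png

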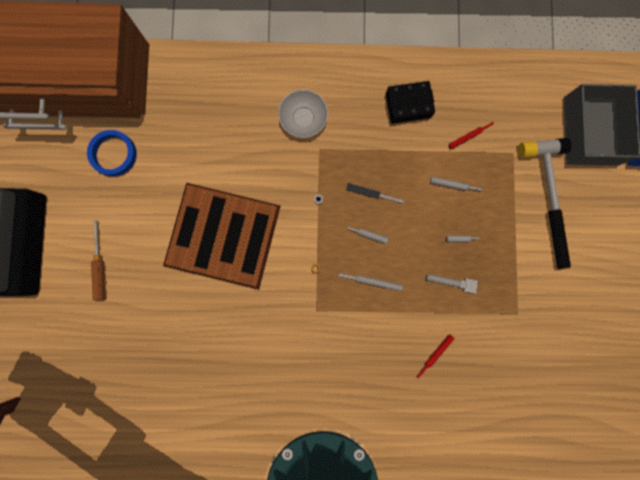

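View pics/scene0.png

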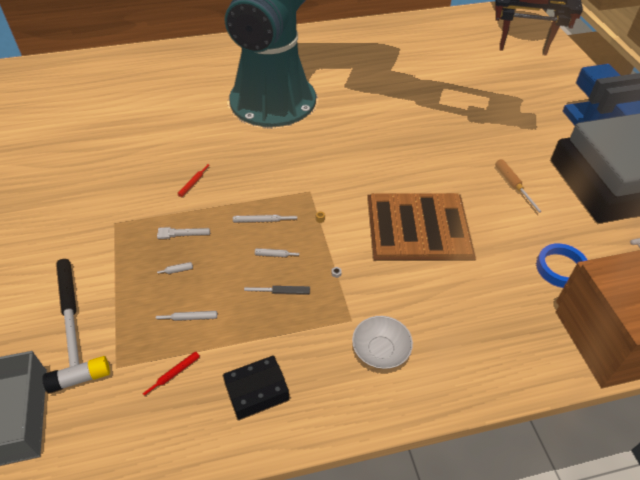

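The top view shows the tray at about (222,236) with recesses at (187,227), (210,232), (232,238) and (256,243). The punches are at (371,283) longest, (456,185), (368,235) and (462,239) short. The file is at (375,193) and the chisel at (452,284). The red look-alikes lie off the mat.

```bash
cat > h.py <<'E'
from workcell import manip
import cv2,numpy as np
def back(c,uv,z):
    uv=np.atleast_2d(uv).astype(float); W=c["world_to_cam"]; R,t=W[:3,:3],W[:3,3]
    d=np.c_[(uv[:,0]-c["cx"])/c["fx"],(uv[:,1]-c["cy"])/c["fy"],np.ones(len(uv))]@R
    o=-R.T@t; return o+d*((z-o[2])/d[:,2])[:,None]
def blobs(c,mask,z,amin):
    n,l,s,_=cv2.connectedComponentsWithStats(mask.astype(np.uint8))
    out=[]
    for i in range(1,n):
        if s[i,4]<amin: continue
        v,u=np.nonzero(l==i); P=back(c,np.c_[u,v],z)[:,:2]; m=P.mean(0)
        ax=np.linalg.svd(P-m,full_matrices=False)[2][0]
        if ax[0]<0: ax=-ax
        a=(P-m)@ax; b=(P-m)@np.array([-ax[1],ax[0]])
        # centre: mid extent along; heavy = side of centroid
        lo,hi=a.min(),a.max(); q=m+ax*(lo+hi)/2
        out.append(dict(px=(round(u.mean()),round(v.mean())),mid=q,len=hi-lo,wid=np.ptp(b),ang=np.degrees(np.arctan2(ax[1],ax[0])),cent=m,off=-(lo+hi)/2))
    return out
def show(L):
    for b in L: print(b["px"],"mid",np.round(b["mid"]*1e3,1),"len %.0f wid %.0f ang %.1f off %.1f"%(b["len"]*1e3,b["wid"]*1e3,b["ang"],b["off"]*1e3))
E
python3 - <<'E'
from h import *
c=manip.camera("top"); im=c["image"]; hsv=cv2.cvtColor(im,cv2.COLOR_RGB2HSV)
m=np.zeros((480,640),bool); m[155:308,324:512]=1
show(blobs(c,m&(hsv[...,1]<60),0.007,25))
m=np.zeros((480,640),bool); m[192:280,172:272]=1
print("tray");show(blobs(c,m&(hsv[...,2]<45),0.012,60))
for z in (0,):
  print(back(c,[[187,183],[280,206],[164,265],[260,289]],0.015).round(4))
cv2.imwrite("pics/crop.png",cv2.resize(im[150:312,160:520,::-1],None,fx=2.2,fy=2.2,interpolation=cv2.INTER_CUBIC))
E
```

```text
(452, 184) mid [ 645.8 -285.4] len 111 wid 14 ang 79.9 off 7.6
(370, 192) mid [ 621.6 -105.9] len 125 wid 14 ang 75.3 off 11.3
(370, 235) mid [532.1 -90.2] len 89 wid 13 ang 72.9 off -6.6
(459, 238) mid [ 526.1 -296.9] len 64 wid 12 ang -88.1 off -5.2
(374, 282) mid [430.2 -96.4] len 138 wid 12 ang 79.0 off -9.1
(456, 283) mid [ 430.7 -273.4] len 109 wid 27 ang 79.3 off -10.0
tray
(210, 232) mid [530.5 251.9] len 154 wid 26 ang -12.9 off -0.8
(187, 226) mid [541.8 300.8] len 84 wid 26 ang -12.9 off -0.3
(232, 238) mid [519.1 203.3] len 106 wid 26 ang -12.8 off -0.2
(255, 243) mid [508.1 154.4] len 129 wid 26 ang -12.9 off -0.4
[[0.6362 0.3047 0.015 ]
 [0.5893 0.1016 0.015 ]
 [0.4576 0.3453 0.015 ]
 [0.4098 0.1397 0.015 ]]
```

View pics/crop.png

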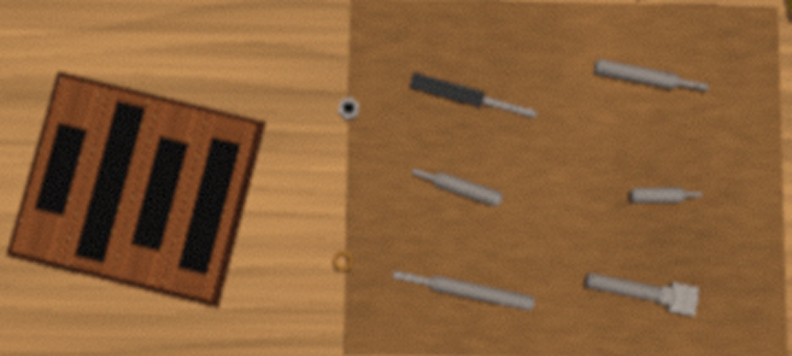

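The crop confirms every pose. The bars of A and C point right (-y), and the bars of B and D point left (+y). Tray slots from left to right are D, A, C, B.

```bash
cat >> h.py <<'E'
from scipy.spatial.transform import Rotation as Ro
# mid, axis angle towards bar (deg), balance offset
PK=dict(a=((430.2,-97),259,17),b=((645.5,-287),79.9,14),c=((532.5,-89),252.9,11),d=((526.1,-299.5),91.9,8))
PL=dict(a=((530.5,251.9),-12.9,17),b=((508.1,154.4),167.1,14),c=((519.1,203.3),-12.9,11),d=((541.8,300.8),167.1,8))
def wrap(a): return (a+180)%360-180
def plan(xy,bar,off,place):
    xy=np.array(xy)/1e3+off/1e3*np.array([np.cos(np.radians(bar)),np.sin(np.radians(bar))])
    o=manip.get_obs(); p=o["position"]; R=Ro.from_quat(o["ee_rot"]).as_matrix()
    cur=np.degrees(np.arctan2(R[1,1],R[0,1])); ty=min((bar-90,bar+90),key=lambda t:abs(wrap(t-(77.1 if place else -11))))
    turn=-np.radians(wrap(ty-cur)); t=np.radians(ty); Y=np.array([np.cos(t),np.sin(t)]); X=np.array([-Y[1],Y[0]])
    d=xy-p[:2]
    print("turn z %.3f rad; then shift x %.2f y %.2f cm; z now %.2f cm tilt"%(turn,d@X*100,d@Y*100,p[2]*100),R[:,2].round(4),"target",xy.round(4),"j6",o["joint_pos"][5].round(2),"gap %.4f gf %.1f t %.1f"%(o["finger_gap"],o["grasp_force"],o["time"]))
pick=lambda k:plan(*PK[k],False)
place=lambda k:plan(*PL[k],True)
E
python3 -c "
from h import *
pick('b')"
```

```text
turn z 1.322 rad; then shift x -73.64 y 53.84 cm; z now 23.60 cm tilt [-7.0e-04 -1.2e-03 -1.0e+00] target [ 0.648  -0.2732] j6 -0.12 gap 0.0880 gf 0.0 t 0.1
```

Request:
arm_command:
  steps:
    - [[0, 0, 0], [0, 0, 0.12], 4]
    - [[0, 0, 0], [0, 0, 0.12], 4]
    - [[0, 0, 0], [0, 0, 0.12], 4]
    - [[0, 0, 0], [0, 0, 0.12], 4]
    - [[0, 0, 0], [0, 0, 0.12], 4]
    - [[0, 0, 0], [0, 0, 0.12], 4]
    - [[0, 0, 0], [0, 0, 0.12], 4]
    - [[0, 0, 0], [0, 0, 0.12], 4]
    - [[0, 0, 0], [0, 0, 0.12], 4]
    - [[0, 0, 0], [0, 0, 0.12], 4]
    - [[0, 0, 0], [0, 0, 0.12], 4]
    - [[-1, 1, 0], [0, 0, 0], 4]
    - [[-3, 2, 0], [0, 0, 0], 4]
    - [[-3, 2, 0], [0, 0, 0], 4]
    - [[-3, 2, 0], [0, 0, 0], 4]
    - [[-3, 2, 0], [0, 0, 0], 4]
    - [[-3, 2, 0], [0, 0, 0], 4]
    - [[-3, 2, 0], [0, 0, 0], 4]
    - [[-3, 2, 0], [0, 0, 0], 4]
    - [[-3, 2, 0], [0, 0, 0], 4]

```text
time: 1.82
position: [0.3716, 0.2684, 0.2366]
ee_rot: [0.764, 0.645, -0.0, 0.0]
wrist_force: [1.3, -0.2, 0.2]
finger_gap: 0.0397
grasp_force: 0.0
```

Request:
arm_command:
  steps:
    - [[-3, 2.2, 0], [0, 0, 0], 4]
    - [[-3, 2.2, 0], [0, 0, 0], 4]
    - [[-3, 2.2, 0], [0, 0, 0], 4]
    - [[-3, 2.2, 0], [0, 0, 0], 4]
    - [[-3, 2.2, 0], [0, 0, 0], 4]
    - [[-3, 2.2, 0.5], [0, 0, 0], 4]
    - [[-3, 2.2, 0.5], [0, 0, 0], 4]
    - [[-3, 2.2, 1], [0, 0, 0], 4]
    - [[-3, 2.2, 1], [0, 0, 0], 4]
    - [[-3, 2.2, 1], [0, 0, 0], 4]
    - [[-3, 2.2, 1], [0, 0, 0], 4]
    - [[-3, 2.2, 1], [0, 0, 0], 4]
    - [[-3, 2.2, 1], [0, 0, 0], 4]
    - [[-3, 2.2, 1], [0, 0, 0], 4]
    - [[-3, 2.2, 1], [0, 0, 0], 4]
    - [[-2, 2, 1], [0, 0, 0], 4]
    - [[-1, 1.5, 1], [0, 0, 0], 4]
    - [[0, 0, 1], [0, 0, 0], 4]
    - [[0, 0, 0], [0, 0, 0], 4]
    - [[0, 0, 0], [0, 0, 0], 4]

```text
time: 3.48
position: [0.6458, -0.2641, 0.1156]
ee_rot: [0.765, 0.644, -0.001, -0.002]
wrist_force: [-0.2, 1.2, 0.1]
finger_gap: 0.0398
grasp_force: 0.0
```

```bash
python3 -c "
from h import *
pick('b')
c=manip.camera('wrist');cv2.imwrite('pics/w1.png',c['image'][:,:,::-1])"
```

```text
turn z 0.004 rad; then shift x -0.86 y 0.37 cm; z now 11.56 cm tilt [-0.0033  0.0017 -1.    ] target [ 0.648  -0.2732] j6 -0.31 gap 0.0398 gf 0.0 t 3.5
```

View pics/w1.png

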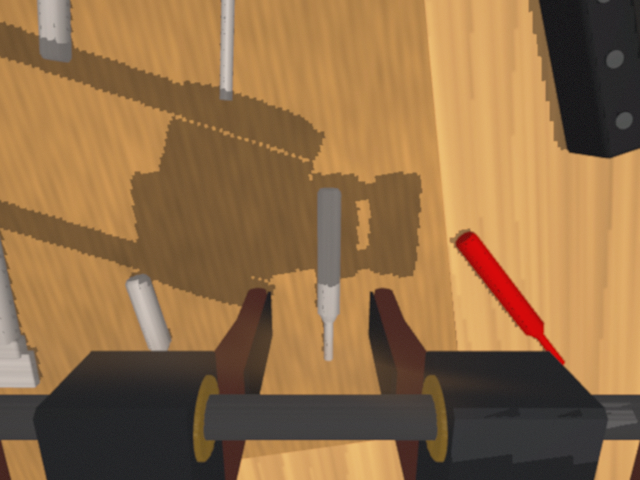

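The wrist view shows punch_b aligned between the fingers, with its bar end at (330,190) and its pin tip at (328,360). It sits about 4 mm right of the finger midline, which agrees with the computed correction.

Request:
arm_command:
  steps:
    - [[-0.45, 0.2, 1], [0, 0, 0], 4]
    - [[-0.4, 0.2, 2], [0, 0, 0], 4]
    - [[0, 0, 2], [0, 0, 0], 4]
    - [[0, 0, 2], [0, 0, 0], 4]
    - [[0, 0, 1.5], [0, 0, 0], 4]
    - [[0, 0, 0.75], [0, 0, 0], 4]
    - [[0, 0, 0.4], [0, 0, 0], 4]
    - [[0, 0, 0], [0, 0, 0], 4]
    - [[0, 0, 0], [0, 0, 0], 4]
    - [[0, 0, 0], [0, 0, 0], 4]

```text
time: 4.37
position: [0.6511, -0.2744, 0.0215]
ee_rot: [0.766, 0.643, 0.0, 0.001]
wrist_force: [0.5, -0.0, 0.3]
finger_gap: 0.0398
grasp_force: 0.0
```

```bash
python3 -c "
from h import *
pick('b')"
```

```text
turn z 0.003 rad; then shift x 0.06 y -0.33 cm; z now 2.15 cm tilt [ 0.0018 -0.0011 -1.    ] target [ 0.648  -0.2732] j6 -0.32 gap 0.0398 gf 0.0 t 4.4
```

Request:
arm_command:
  steps:
    - [[0, 0, 0.15], [0, 0, 0], 4]
    - [[0, 0, 0], [0, 0, 0], 1]
    - [[0, 0, 0], [0, 0, 0], 1]
    - [[0, 0, 0], [0, 0, 0], 1]
    - [[0, 0, 0], [0, 0, 0], 1]
    - [[0, 0, 0], [0, 0, 0], 1]
    - [[0, 0, 0], [0, 0, 0], 1]
    - [[0, 0, -0.5], [0, 0, 0], 1]
    - [[0, 0, -1], [0, 0, 0], 1]
    - [[0, 0, -2], [0, 0, 0], 1]
    - [[0, 0, -2], [0, 0, 0], 1]
    - [[0, 0, -2], [0, 0, 0], 1]
    - [[0, 0, -2], [0, 0, 0], 1]
    - [[0, 0, -0.5], [0, 0, 0], 1]
    - [[0, 0, 0], [0, 0, 0], 1]
  grip_force: 30

```text
time: 5.62
position: [0.6517, -0.2748, 0.1213]
ee_rot: [0.766, 0.643, 0.001, 0.002]
wrist_force: [-0.2, 0.1, -1.5]
finger_gap: 0.0137
grasp_force: 30.0
```

```bash
python3 -c "
from h import *
place('b')
c=manip.camera('wrist');cv2.imwrite('pics/w2.png',c['image'][:,:,::-1])"
```

```text
turn z -1.520 rad; then shift x 24.98 y 38.63 cm; z now 12.13 cm tilt [ 0.004  -0.0023 -1.    ] target [0.4945 0.1575] j6 -0.32 gap 0.0137 gf 30.0 t 5.6
```

View pics/w2.png

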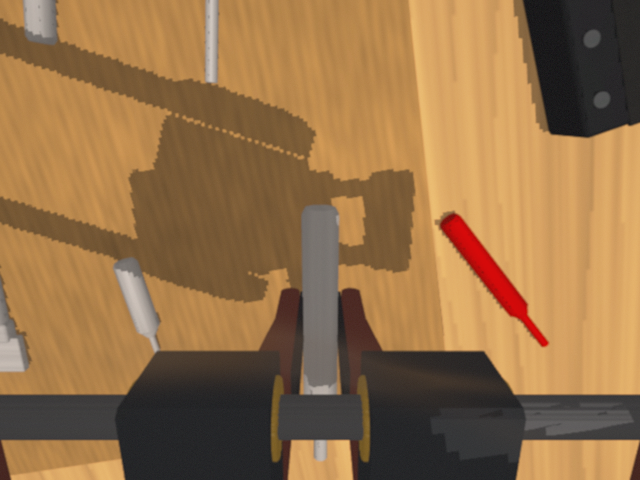

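Punch_b is held square and level; its bar runs from (320,205) to the fingers and the gap reads 13.7 mm.

Request:
arm_command:
  steps:
    - [[0, 0, 0], [0, 0, -0.117], 1]
    - [[0, 0, 0], [0, 0, -0.117], 1]
    - [[0, 0, 0], [0, 0, -0.117], 1]
    - [[0, 0, 0], [0, 0, -0.117], 1]
    - [[0, 0, 0], [0, 0, -0.117], 1]
    - [[0, 0, 0], [0, 0, -0.117], 1]
    - [[0, 0, 0], [0, 0, -0.117], 1]
    - [[0, 0, 0], [0, 0, -0.117], 1]
    - [[0, 0, 0], [0, 0, -0.117], 1]
    - [[0, 0, 0], [0, 0, -0.117], 1]
    - [[0, 0, 0], [0, 0, -0.117], 1]
    - [[0, 0, 0], [0, 0, -0.117], 1]
    - [[0, 0, 0], [0, 0, -0.117], 1]
    - [[1, 1.5, 0], [0, 0, 0], 1]
    - [[2, 3, 0], [0, 0, 0], 1]
    - [[2, 3, 0], [0, 0, 0], 1]
    - [[2, 3, 0], [0, 0, 0], 1]
    - [[2, 3, 0], [0, 0, 0], 1]
    - [[2, 3, 0], [0, 0, 0], 1]
    - [[2, 3, 0], [0, 0, 0], 1]

```text
time: 7.33
position: [0.5647, -0.0534, 0.1171]
ee_rot: [0.112, 0.994, 0.0, -0.001]
wrist_force: [0.9, -0.3, -1.4]
finger_gap: 0.0137
grasp_force: 30.0
```

Request:
arm_command:
  steps:
    - [[2, 3, 0], [0, 0, 0], 1]
    - [[2, 3, 0], [0, 0, 0], 1]
    - [[2, 3, 0], [0, 0, 0], 1]
    - [[2, 3, 0], [0, 0, 0], 1]
    - [[2, 3, 0], [0, 0, 0], 1]
    - [[1.5, 2.5, 0], [0, 0, 0], 1]
    - [[0.5, 1.5, 0], [0, 0, 0], 1]
    - [[0, 0, 0], [0, 0, 0], 1]
    - [[0, 0, 0], [0, 0, 0], 1]
    - [[0, 0, 0], [0, 0, 0], 1]

```text
time: 8.17
position: [0.4916, 0.1562, 0.1179]
ee_rot: [0.112, 0.994, -0.0, -0.001]
wrist_force: [0.3, 0.2, -2.2]
finger_gap: 0.0138
grasp_force: 30.0
```

```bash
python3 -c "
from h import *
place('b')"
```

```text
turn z 0.002 rad; then shift x -0.24 y 0.19 cm; z now 11.79 cm tilt [-1.3e-03 -8.0e-04 -1.0e+00] target [0.4945 0.1575] j6 -1.17 gap 0.0138 gf 30.0 t 8.2
```

Request:
arm_command:
  steps:
    - [[-0.2, 0.15, 1], [0, 0, 0], 1]
    - [[0, 0, 2], [0, 0, 0], 1]
    - [[0, 0, 2], [0, 0, 0], 1]
    - [[0, 0, 2], [0, 0, 0], 1]
    - [[0, 0, 1], [0, 0, 0], 1]
    - [[0, 0, 0.5], [0, 0, 0], 1]
    - [[0, 0, 0.3], [0, 0, 0], 1]
    - [[0, 0, 0], [0, 0, 0], 1]
    - [[0, 0, 0], [0, 0, 0], 1]
    - [[0, 0, 0], [0, 0, 0], 3]
    - [[0, 0, 0], [0, 0, 0], 3]
    - [[0, 0, 0], [0, 0, 0], 3]
    - [[0, 0, 0], [0, 0, 0], 3]
    - [[0, 0, -0.5], [0, 0, 0], 3]
    - [[0, 0, -1.5], [0, 0, 0], 3]
    - [[0, 0, -2], [0, 0, 0], 3]
    - [[0, 0, -2], [0, 0, 0], 3]
    - [[0, 0, -2], [0, 0, 0], 4]
    - [[0, 0, -0.8], [0, 0, 0], 4]
    - [[0, 0, 0], [0, 0, 0], 4]

```text
time: 9.83
position: [0.4958, 0.1582, 0.1208]
ee_rot: [0.112, 0.994, 0.001, 0.002]
wrist_force: [-0.1, -0.0, -0.5]
finger_gap: 0.0397
grasp_force: 0.0
```

```bash
python3 -c "
from h import *
pick('a')
c=manip.camera('scene');cv2.imwrite('pics/s3.png',cv2.resize(c['image'][170:290,350:510,::-1],None,fx=4,fy=4))
c=manip.camera('wrist');cv2.imwrite('pics/w3.png',c['image'][:,:,::-1])"
```

```text
turn z 1.539 rad; then shift x -28.01 y -1.57 cm; z now 12.08 cm tilt [ 4.4e-03  7.0e-04 -1.0e+00] target [ 0.427  -0.1137] j6 -1.17 gap 0.0397 gf 0.0 t 9.8
```

View pics/w3.png

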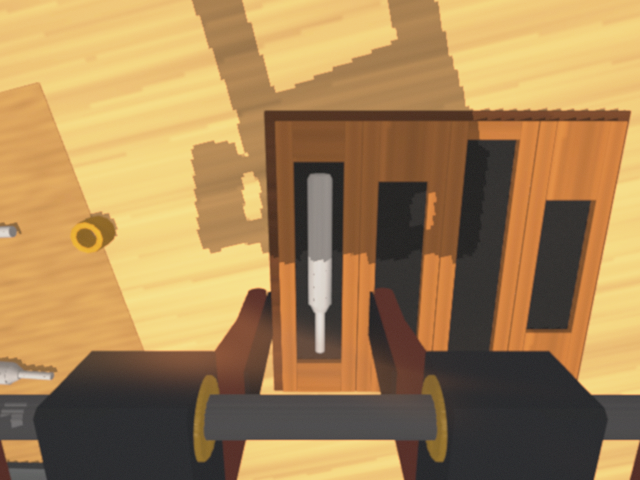

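Punch_b lies centred in its recess, from (320,175) to (320,352) inside a recess spanning rows 162–360. Punch_a is next.

Request:
arm_command:
  steps:
    - [[0, 0, 0], [0, 0, 0.118], 4]
    - [[0, 0, 0], [0, 0, 0.118], 4]
    - [[0, 0, 0], [0, 0, 0.118], 4]
    - [[0, 0, 0], [0, 0, 0.118], 4]
    - [[0, 0, 0], [0, 0, 0.118], 4]
    - [[0, 0, 0], [0, 0, 0.118], 4]
    - [[0, 0, 0], [0, 0, 0.118], 4]
    - [[0, 0, 0], [0, 0, 0.118], 4]
    - [[0, 0, 0], [0, 0, 0.118], 4]
    - [[0, 0, 0], [0, 0, 0.118], 4]
    - [[0, 0, 0], [0, 0, 0.118], 4]
    - [[0, 0, 0], [0, 0, 0.118], 4]
    - [[0, 0, 0], [0, 0, 0.118], 4]
    - [[-2, -0.1, 0], [0, 0, 0], 4]
    - [[-3.5, -0.2, 0], [0, 0, 0], 4]
    - [[-3.5, -0.2, 0], [0, 0, 0], 4]
    - [[-3.5, -0.2, 0], [0, 0, 0], 4]
    - [[-3.5, -0.2, 0], [0, 0, 0], 4]
    - [[-3.5, -0.2, 0], [0, 0, 0], 4]
    - [[-3.5, -0.2, 0], [0, 0, 0], 4]

```text
time: 11.6
position: [0.437, -0.0668, 0.1174]
ee_rot: [0.77, 0.638, -0.001, -0.001]
wrist_force: [0.0, -0.2, -0.4]
finger_gap: 0.0402
grasp_force: 0.0
```

Request:
arm_command:
  steps:
    - [[-3, -0.2, 0], [0, 0, 0], 4]
    - [[-2, -0.1, 0], [0, 0, 0], 4]
    - [[0, 0, 0], [0, 0, 0], 4]
    - [[0, 0, 0], [0, 0, 0], 4]
    - [[0, 0, 0], [0, 0, 0], 4]

```text
time: 12.02
position: [0.4259, -0.1134, 0.1179]
ee_rot: [0.77, 0.638, -0.0, -0.001]
wrist_force: [-1.2, -0.3, -0.0]
finger_gap: 0.0403
grasp_force: 0.0
```

```bash
python3 -c "
from h import *
pick('a')
c=manip.camera('wrist');cv2.imwrite('pics/w4.png',c['image'][:,:,::-1])"
```

```text
turn z 0.004 rad; then shift x -0.01 y 0.11 cm; z now 11.79 cm tilt [-0.0017  0.0011 -1.    ] target [ 0.427  -0.1137] j6 -0.23 gap 0.0403 gf 0.0 t 12.0
```

View pics/w4.png

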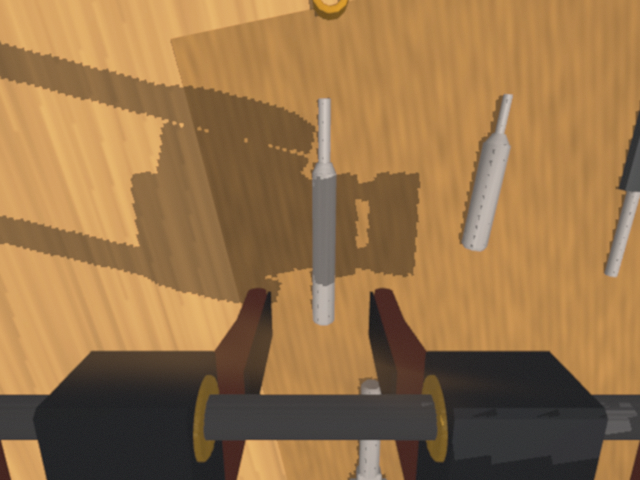

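Punch_a is aligned between the fingers, pin tip (324,100), bar end (323,322). Descend and grasp.

Request:
arm_command:
  steps:
    - [[0, 0.1, 1], [0, 0, 0], 4]
    - [[0, 0, 2], [0, 0, 0], 4]
    - [[0, 0, 2], [0, 0, 0], 4]
    - [[0, 0, 2], [0, 0, 0], 4]
    - [[0, 0, 1.5], [0, 0, 0], 4]
    - [[0, 0, 1], [0, 0, 0], 4]
    - [[0, 0, 0.5], [0, 0, 0], 4]
    - [[0, 0, 0], [0, 0, 0], 4]
    - [[0, 0, 0], [0, 0, 0], 4]
    - [[0, 0, 0], [0, 0, 0], 1]
    - [[0, 0, 0], [0, 0, 0], 1]
    - [[0, 0, 0], [0, 0, 0], 1]
    - [[0, 0, 0], [0, 0, 0], 1]
    - [[0, 0, 0], [0, 0, 0], 1]
    - [[0, 0, 0], [0, 0, 0], 1]
    - [[0, 0, -0.5], [0, 0, 0], 1]
    - [[0, 0, -1.5], [0, 0, 0], 1]
    - [[0, 0, -2], [0, 0, 0], 1]
    - [[0, 0, -2], [0, 0, 0], 1]
    - [[0, 0, -2], [0, 0, 0], 1]

```text
time: 13.73
position: [0.4268, -0.1143, 0.0995]
ee_rot: [0.77, 0.638, -0.0, -0.001]
wrist_force: [-0.2, -0.3, -2.2]
finger_gap: 0.0137
grasp_force: 30.0
```

Request:
arm_command:
  steps:
    - [[0, 0, -1.5], [0, 0, 0], 1]
    - [[0, 0, -0.5], [0, 0, 0], 1]
    - [[0, 0, 0], [0, 0, 0], 1]
    - [[0, 0, 0], [0, 0, 0], 1]

```text
time: 14.07
position: [0.4272, -0.1144, 0.1184]
ee_rot: [0.77, 0.638, -0.0, -0.0]
wrist_force: [-0.2, 0.2, -2.0]
finger_gap: 0.0136
grasp_force: 30.0
```

```bash
python3 -c "
from h import *
place('a')"
```

```text
turn z -1.533 rad; then shift x -3.59 y 38.01 cm; z now 11.84 cm tilt [-1.e-04 -1.e-04 -1.e+00] target [0.5471 0.2481] j6 -0.23 gap 0.0136 gf 30.0 t 14.1
```

Request:
arm_command:
  steps:
    - [[0, 0, 0], [0, 0, -0.118], 1]
    - [[0, 0, 0], [0, 0, -0.118], 1]
    - [[0, 0, 0], [0, 0, -0.118], 1]
    - [[0, 0, 0], [0, 0, -0.118], 1]
    - [[0, 0, 0], [0, 0, -0.118], 1]
    - [[0, 0, 0], [0, 0, -0.118], 1]
    - [[0, 0, 0], [0, 0, -0.118], 1]
    - [[0, 0, 0], [0, 0, -0.118], 1]
    - [[0, 0, 0], [0, 0, -0.118], 1]
    - [[0, 0, 0], [0, 0, -0.118], 1]
    - [[0, 0, 0], [0, 0, -0.118], 1]
    - [[0, 0, 0], [0, 0, -0.118], 1]
    - [[0, 0, 0], [0, 0, -0.118], 1]
    - [[-0.2, 2, 0], [0, 0, 0], 1]
    - [[-0.3, 3, 0], [0, 0, 0], 1]
    - [[-0.3, 3, 0], [0, 0, 0], 1]
    - [[-0.3, 3, 0], [0, 0, 0], 1]
    - [[-0.3, 3, 0], [0, 0, 0], 1]
    - [[-0.3, 3, 0], [0, 0, 0], 1]
    - [[-0.3, 3, 0], [0, 0, 0], 1]

```text
time: 15.73
position: [0.4904, 0.0775, 0.1171]
ee_rot: [0.112, 0.994, -0.0, -0.001]
wrist_force: [0.7, -0.6, -1.2]
finger_gap: 0.0138
grasp_force: 30.0
```

Request:
arm_command:
  steps:
    - [[-0.3, 3, 0], [0, 0, 0], 1]
    - [[-0.3, 3, 0], [0, 0, 0], 1]
    - [[-0.3, 3, 0], [0, 0, 0], 1]
    - [[-0.3, 3, 0], [0, 0, 0], 1]
    - [[-0.3, 3, 0], [0, 0, 0], 1]
    - [[-0.1, 2, 0], [0, 0, 0], 1]
    - [[0, 1, 0], [0, 0, 0], 1]
    - [[0, 0, 0], [0, 0, 0], 1]
    - [[0, 0, 0], [0, 0, 0], 1]
    - [[0, 0, 0], [0, 0, 0], 1]

```text
time: 16.57
position: [0.5458, 0.2466, 0.1178]
ee_rot: [0.112, 0.994, -0.001, -0.001]
wrist_force: [-1.1, 0.2, -1.7]
finger_gap: 0.0139
grasp_force: 30.0
```

```bash
python3 -c "
from h import *
place('a')"
```

```text
turn z 0.001 rad; then shift x -0.09 y 0.17 cm; z now 11.78 cm tilt [-0.0023 -0.0013 -1.    ] target [0.5471 0.2481] j6 -1.04 gap 0.0139 gf 30.0 t 16.6
```

Request:
arm_command:
  steps:
    - [[-0.1, 0.15, 1], [0, 0, 0], 1]
    - [[0, 0, 2], [0, 0, 0], 1]
    - [[0, 0, 2], [0, 0, 0], 1]
    - [[0, 0, 2], [0, 0, 0], 1]
    - [[0, 0, 1], [0, 0, 0], 1]
    - [[0, 0, 0.5], [0, 0, 0], 1]
    - [[0, 0, 0.3], [0, 0, 0], 1]
    - [[0, 0, 0], [0, 0, 0], 1]
    - [[0, 0, 0], [0, 0, 0], 1]
    - [[0, 0, 0], [0, 0, 0], 3]
    - [[0, 0, 0], [0, 0, 0], 3]
    - [[0, 0, 0], [0, 0, 0], 3]
    - [[0, 0, 0], [0, 0, 0], 3]
    - [[0, 0, -0.5], [0, 0, 0], 3]
    - [[0, 0, -1.5], [0, 0, 0], 3]
    - [[0, 0, -2], [0, 0, 0], 3]
    - [[0, 0, -2], [0, 0, 0], 3]
    - [[0, 0, -2], [0, 0, 0], 4]
    - [[0, 0, -0.8], [0, 0, 0], 4]
    - [[0, 0, 0], [0, 0, 0], 4]

```text
time: 18.23
position: [0.5498, 0.2499, 0.1211]
ee_rot: [0.112, 0.994, 0.001, 0.002]
wrist_force: [0.7, 1.2, -0.5]
finger_gap: 0.0399
grasp_force: 0.0
```

```bash
python3 -c "
from h import *
pick('c')
c=manip.camera('wrist');cv2.imwrite('pics/w5.png',c['image'][:,:,::-1])"
```

```text
turn z 1.646 rad; then shift x -34.00 y 8.31 cm; z now 12.11 cm tilt [ 0.0043  0.0013 -1.    ] target [ 0.5293 -0.0995] j6 -1.03 gap 0.0399 gf 0.0 t 18.2
```

View pics/w5.png

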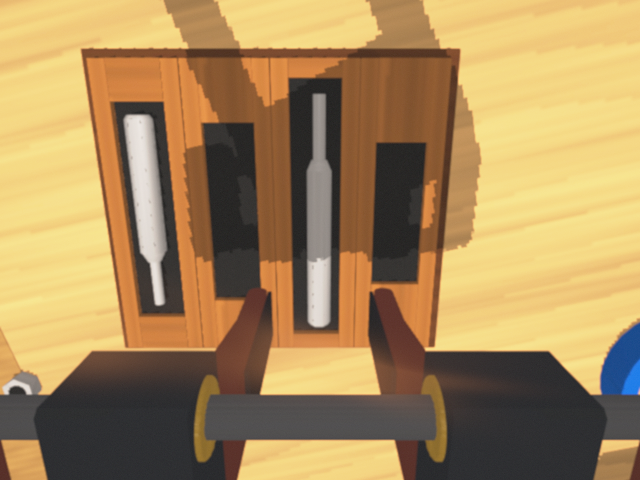

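Punch_a lies in its recess, rows 94–327 within 78–332, and B is still in place. Punch_c is next.

Request:
arm_command:
  steps:
    - [[0, 0, 0], [0, 0, 0.1175], 4]
    - [[0, 0, 0], [0, 0, 0.1175], 4]
    - [[0, 0, 0], [0, 0, 0.1175], 4]
    - [[0, 0, 0], [0, 0, 0.1175], 4]
    - [[0, 0, 0], [0, 0, 0.1175], 4]
    - [[0, 0, 0], [0, 0, 0.1175], 4]
    - [[0, 0, 0], [0, 0, 0.1175], 4]
    - [[0, 0, 0], [0, 0, 0.1175], 4]
    - [[0, 0, 0], [0, 0, 0.1175], 4]
    - [[0, 0, 0], [0, 0, 0.1175], 4]
    - [[0, 0, 0], [0, 0, 0.1175], 4]
    - [[0, 0, 0], [0, 0, 0.1175], 4]
    - [[0, 0, 0], [0, 0, 0.1175], 4]
    - [[0, 0, 0], [0, 0, 0.1175], 4]
    - [[-2, 0.5, 0], [0, 0, 0], 4]
    - [[-3.5, 0.8, 0], [0, 0, 0], 4]
    - [[-3.5, 0.8, 0], [0, 0, 0], 4]
    - [[-3.5, 0.8, 0], [0, 0, 0], 4]
    - [[-3.5, 0.8, 0], [0, 0, 0], 4]
    - [[-3.5, 0.8, 0], [0, 0, 0], 4]

```text
time: 19.95
position: [0.5325, 0.0483, 0.1172]
ee_rot: [0.804, 0.594, -0.001, -0.001]
wrist_force: [0.3, -0.1, 0.3]
finger_gap: 0.04
grasp_force: 0.0
```

Request:
arm_command:
  steps:
    - [[-3.5, 0.8, 0], [0, 0, 0], 4]
    - [[-3.5, 0.8, 0], [0, 0, 0], 4]
    - [[-3.5, 0.8, 0], [0, 0, 0], 4]
    - [[-2.5, 0.8, 0], [0, 0, 0], 4]
    - [[-1.5, 0.6, 0], [0, 0, 0], 4]
    - [[0, 0, 0], [0, 0, 0], 4]
    - [[0, 0, 0], [0, 0, 0], 4]
    - [[0, 0, 0], [0, 0, 0], 4]

```text
time: 20.62
position: [0.5268, -0.0991, 0.1177]
ee_rot: [0.804, 0.594, -0.001, -0.001]
wrist_force: [0.1, -0.1, -0.2]
finger_gap: 0.0399
grasp_force: 0.0
```

```bash
python3 -c "
from h import *
pick('c')"
```

```text
turn z 0.000 rad; then shift x 0.04 y 0.25 cm; z now 11.77 cm tilt [-0.0021  0.001  -1.    ] target [ 0.5293 -0.0995] j6 -0.02 gap 0.0399 gf 0.0 t 20.6
```

Request:
arm_command:
  steps:
    - [[0, 0.2, 1], [0, 0, 0], 4]
    - [[0, 0, 2], [0, 0, 0], 4]
    - [[0, 0, 2], [0, 0, 0], 4]
    - [[0, 0, 2], [0, 0, 0], 4]
    - [[0, 0, 1.5], [0, 0, 0], 4]
    - [[0, 0, 1], [0, 0, 0], 4]
    - [[0, 0, 0.5], [0, 0, 0], 4]
    - [[0, 0, 0], [0, 0, 0], 4]
    - [[0, 0, 0], [0, 0, 0], 4]
    - [[0, 0, 0], [0, 0, 0], 1]
    - [[0, 0, 0], [0, 0, 0], 1]
    - [[0, 0, 0], [0, 0, 0], 1]
    - [[0, 0, 0], [0, 0, 0], 1]
    - [[0, 0, 0], [0, 0, 0], 1]
    - [[0, 0, 0], [0, 0, 0], 1]
    - [[0, 0, -0.5], [0, 0, 0], 1]
    - [[0, 0, -1.5], [0, 0, 0], 1]
    - [[0, 0, -2], [0, 0, 0], 1]
    - [[0, 0, -2], [0, 0, 0], 1]
    - [[0, 0, -2], [0, 0, 0], 1]

```text
time: 22.28
position: [0.5291, -0.1005, 0.0994]
ee_rot: [0.804, 0.594, -0.0, -0.0]
wrist_force: [-0.2, -0.4, -1.3]
finger_gap: 0.0138
grasp_force: 30.0
```

Request:
arm_command:
  steps:
    - [[0, 0, -1.5], [0, 0, 0], 1]
    - [[0, 0, -0.5], [0, 0, 0], 1]
    - [[0, 0, 0], [0, 0, 0], 1]
    - [[0, 0, 0], [0, 0, 0], 1]

```text
time: 22.62
position: [0.5293, -0.1006, 0.1183]
ee_rot: [0.804, 0.594, -0.0, -0.0]
wrist_force: [0.2, 0.2, -1.5]
finger_gap: 0.0138
grasp_force: 30.0
```

```bash
python3 -c "
from h import *
place('c')"
```

```text
turn z -1.644 rad; then shift x 6.68 y 29.39 cm; z now 11.83 cm tilt [-3.e-04 -0.e+00 -1.e+00] target [0.5298 0.2008] j6 -0.02 gap 0.0138 gf 30.0 t 22.6
```

Request:
arm_command:
  steps:
    - [[0, 0, 0], [0, 0, -0.1175], 1]
    - [[0, 0, 0], [0, 0, -0.1175], 1]
    - [[0, 0, 0], [0, 0, -0.1175], 1]
    - [[0, 0, 0], [0, 0, -0.1175], 1]
    - [[0, 0, 0], [0, 0, -0.1175], 1]
    - [[0, 0, 0], [0, 0, -0.1175], 1]
    - [[0, 0, 0], [0, 0, -0.1175], 1]
    - [[0, 0, 0], [0, 0, -0.1175], 1]
    - [[0, 0, 0], [0, 0, -0.1175], 1]
    - [[0, 0, 0], [0, 0, -0.1175], 1]
    - [[0, 0, 0], [0, 0, -0.1175], 1]
    - [[0, 0, 0], [0, 0, -0.1175], 1]
    - [[0, 0, 0], [0, 0, -0.1175], 1]
    - [[0, 0, 0], [0, 0, -0.1175], 1]
    - [[0.4, 2, 0], [0, 0, 0], 1]
    - [[0.7, 3, 0], [0, 0, 0], 1]
    - [[0.7, 3, 0], [0, 0, 0], 1]
    - [[0.7, 3, 0], [0, 0, 0], 1]
    - [[0.7, 3, 0], [0, 0, 0], 1]
    - [[0.7, 3, 0], [0, 0, 0], 1]

```text
time: 24.28
position: [0.528, 0.0751, 0.1171]
ee_rot: [0.112, 0.994, -0.0, -0.001]
wrist_force: [-0.1, 0.2, -0.9]
finger_gap: 0.014
grasp_force: 30.0
```

Request:
arm_command:
  steps:
    - [[0.7, 3, 0], [0, 0, 0], 1]
    - [[0.7, 3, 0], [0, 0, 0], 1]
    - [[0.7, 3, 0], [0, 0, 0], 1]
    - [[0.5, 2, 0], [0, 0, 0], 1]
    - [[0.2, 1.4, 0], [0, 0, 0], 1]
    - [[0, 0, 0], [0, 0, 0], 1]
    - [[0, 0, 0], [0, 0, 0], 1]
    - [[0, 0, 0], [0, 0, 0], 1]

```text
time: 24.95
position: [0.5291, 0.1999, 0.1179]
ee_rot: [0.112, 0.994, -0.001, -0.001]
wrist_force: [0.3, -0.0, -0.9]
finger_gap: 0.0135
grasp_force: 30.0
```

```bash
python3 -c "
from h import *
place('c')"
```

```text
turn z 0.001 rad; then shift x -0.05 y 0.11 cm; z now 11.79 cm tilt [-0.0015 -0.001  -1.    ] target [0.5298 0.2008] j6 -1.11 gap 0.0135 gf 30.0 t 24.9
```

Request:
arm_command:
  steps:
    - [[0, 0.1, 1], [0, 0, 0], 1]
    - [[0, 0, 2], [0, 0, 0], 1]
    - [[0, 0, 2], [0, 0, 0], 1]
    - [[0, 0, 2], [0, 0, 0], 1]
    - [[0, 0, 1], [0, 0, 0], 1]
    - [[0, 0, 0.5], [0, 0, 0], 1]
    - [[0, 0, 0.3], [0, 0, 0], 1]
    - [[0, 0, 0], [0, 0, 0], 1]
    - [[0, 0, 0], [0, 0, 0], 1]
    - [[0, 0, 0], [0, 0, 0], 3]
    - [[0, 0, 0], [0, 0, 0], 3]
    - [[0, 0, 0], [0, 0, 0], 3]
    - [[0, 0, 0], [0, 0, 0], 3]
    - [[0, 0, -0.5], [0, 0, 0], 3]
    - [[0, 0, -1.5], [0, 0, 0], 3]
    - [[0, 0, -2], [0, 0, 0], 3]
    - [[0, 0, -2], [0, 0, 0], 3]
    - [[0, 0, -2], [0, 0, 0], 4]
    - [[0, 0, -0.8], [0, 0, 0], 4]
    - [[0, 0, 0], [0, 0, 0], 4]

```text
time: 26.62
position: [0.5314, 0.2023, 0.1209]
ee_rot: [0.112, 0.994, 0.001, 0.002]
wrist_force: [0.6, 0.0, 0.2]
finger_gap: 0.04
grasp_force: 0.0
```

```bash
python3 -c "
from h import *
pick('d')"
```

```text
turn z 1.314 rad; then shift x -49.33 y -2.19 cm; z now 12.09 cm tilt [ 0.0043  0.001  -1.    ] target [ 0.5258 -0.2915] j6 -1.1 gap 0.0400 gf 0.0 t 26.6
```

Request:
arm_command:
  steps:
    - [[0, 0, 0], [0, 0, 0.1195], 4]
    - [[0, 0, 0], [0, 0, 0.1195], 4]
    - [[0, 0, 0], [0, 0, 0.1195], 4]
    - [[0, 0, 0], [0, 0, 0.1195], 4]
    - [[0, 0, 0], [0, 0, 0.1195], 4]
    - [[0, 0, 0], [0, 0, 0.1195], 4]
    - [[0, 0, 0], [0, 0, 0.1195], 4]
    - [[0, 0, 0], [0, 0, 0.1195], 4]
    - [[0, 0, 0], [0, 0, 0.1195], 4]
    - [[0, 0, 0], [0, 0, 0.1195], 4]
    - [[0, 0, 0], [0, 0, 0.1195], 4]
    - [[-2, -0.1, 0], [0, 0, 0], 4]
    - [[-3.5, -0.1, 0], [0, 0, 0], 4]
    - [[-3.5, -0.1, 0], [0, 0, 0], 4]
    - [[-3.5, -0.1, 0], [0, 0, 0], 4]
    - [[-3.5, -0.1, 0], [0, 0, 0], 4]
    - [[-3.5, -0.1, 0], [0, 0, 0], 4]
    - [[-3.5, -0.1, 0], [0, 0, 0], 4]
    - [[-3.5, -0.1, 0], [0, 0, 0], 4]
    - [[-3.5, -0.1, 0], [0, 0, 0], 4]

```text
time: 28.28
position: [0.5294, -0.0997, 0.1175]
ee_rot: [0.696, 0.718, -0.0, -0.001]
wrist_force: [0.2, -0.2, -0.1]
finger_gap: 0.0402
grasp_force: 0.0
```

Request:
arm_command:
  steps:
    - [[-3.5, -0.2, 0], [0, 0, 0], 4]
    - [[-3.5, -0.2, 0], [0, 0, 0], 4]
    - [[-3.5, -0.2, 0], [0, 0, 0], 4]
    - [[-3.5, -0.2, 0], [0, 0, 0], 4]
    - [[-3, -0.2, 0], [0, 0, 0], 4]
    - [[-2, -0.1, 0], [0, 0, 0], 4]
    - [[0, 0, 0], [0, 0, 0], 4]
    - [[0, 0, 0], [0, 0, 0], 4]
    - [[0, 0, 0], [0, 0, 0], 4]

```text
time: 29.03
position: [0.5248, -0.2872, 0.1176]
ee_rot: [0.696, 0.718, -0.0, -0.001]
wrist_force: [-0.1, -0.2, 1.1]
finger_gap: 0.0398
grasp_force: 0.0
```

```bash
python3 -c "
from h import *
pick('d')
c=manip.camera('wrist');cv2.imwrite('pics/w6.png',c['image'][:,:,::-1])"
```

```text
turn z -0.001 rad; then shift x -0.43 y 0.09 cm; z now 11.76 cm tilt [-0.002   0.0018 -1.    ] target [ 0.5258 -0.2915] j6 -0.65 gap 0.0398 gf 0.0 t 29.0
```

View pics/w6.png

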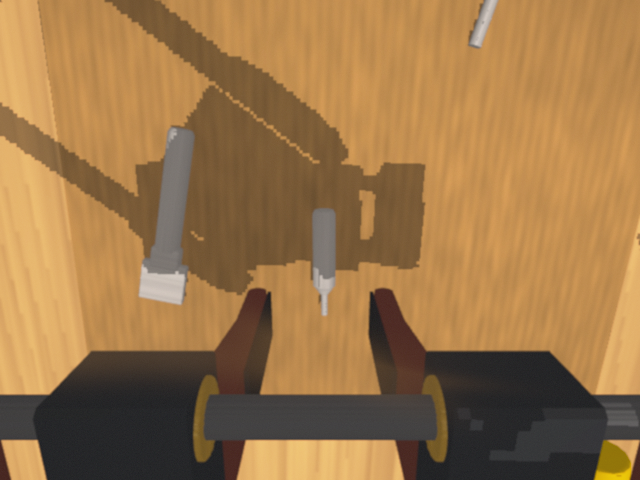

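Punch_d is aligned, bar end (323,210), pin tip (324,313); the chisel at (165,215) is well clear.

Request:
arm_command:
  steps:
    - [[-0.45, 0.1, 1], [0, 0, 0], 4]
    - [[0, 0, 2], [0, 0, 0], 4]
    - [[0, 0, 2], [0, 0, 0], 4]
    - [[0, 0, 2], [0, 0, 0], 4]
    - [[0, 0, 1.5], [0, 0, 0], 4]
    - [[0, 0, 1], [0, 0, 0], 4]
    - [[0, 0, 0.5], [0, 0, 0], 4]
    - [[0, 0, 0], [0, 0, 0], 4]
    - [[0, 0, 0], [0, 0, 0], 4]
    - [[0, 0, 0], [0, 0, 0], 1]
    - [[0, 0, 0], [0, 0, 0], 1]
    - [[0, 0, 0], [0, 0, 0], 1]
    - [[0, 0, 0], [0, 0, 0], 1]
    - [[0, 0, 0], [0, 0, 0], 1]
    - [[0, 0, 0], [0, 0, 0], 1]
    - [[0, 0, -0.5], [0, 0, 0], 1]
    - [[0, 0, -1.5], [0, 0, 0], 1]
    - [[0, 0, -2], [0, 0, 0], 1]
    - [[0, 0, -2], [0, 0, 0], 1]
    - [[0, 0, -2], [0, 0, 0], 1]

```text
time: 30.75
position: [0.5264, -0.2927, 0.0994]
ee_rot: [0.696, 0.719, -0.0, -0.001]
wrist_force: [0.9, -0.5, -1.2]
finger_gap: 0.0136
grasp_force: 30.0
```

Request:
arm_command:
  steps:
    - [[0, 0, -1.5], [0, 0, 0], 1]
    - [[0, 0, -0.5], [0, 0, 0], 1]
    - [[0, 0, 0], [0, 0, 0], 1]
    - [[0, 0, 0], [0, 0, 0], 1]

```text
time: 31.08
position: [0.5265, -0.2928, 0.1183]
ee_rot: [0.696, 0.718, -0.0, -0.0]
wrist_force: [-0.3, -0.8, -1.3]
finger_gap: 0.0134
grasp_force: 30.0
```

```bash
python3 -c "
from h import *
place('d')"
```

```text
turn z -1.313 rad; then shift x 12.56 y 58.20 cm; z now 11.83 cm tilt [-4.e-04  1.e-04 -1.e+00] target [0.534  0.3026] j6 -0.65 gap 0.0134 gf 30.0 t 31.1
```

Request:
arm_command:
  steps:
    - [[0, 0, 0], [0, 0, -0.1195], 1]
    - [[0, 0, 0], [0, 0, -0.1195], 1]
    - [[0, 0, 0], [0, 0, -0.1195], 1]
    - [[0, 0, 0], [0, 0, -0.1195], 1]
    - [[0, 0, 0], [0, 0, -0.1195], 1]
    - [[0, 0, 0], [0, 0, -0.1195], 1]
    - [[0, 0, 0], [0, 0, -0.1195], 1]
    - [[0, 0, 0], [0, 0, -0.1195], 1]
    - [[0, 0, 0], [0, 0, -0.1195], 1]
    - [[0, 0, 0], [0, 0, -0.1195], 1]
    - [[0, 0, 0], [0, 0, -0.1195], 1]
    - [[0.4, 2, 0], [0, 0, 0], 1]
    - [[0.7, 3, 0], [0, 0, 0], 1]
    - [[0.7, 3.2, 0], [0, 0, 0], 1]
    - [[0.7, 3.2, 0], [0, 0, 0], 1]
    - [[0.7, 3.2, 0], [0, 0, 0], 1]
    - [[0.7, 3.2, 0], [0, 0, 0], 1]
    - [[0.7, 3.2, 0], [0, 0, 0], 1]
    - [[0.7, 3.2, 0], [0, 0, 0], 1]
    - [[0.7, 3.2, 0], [0, 0, 0], 1]

```text
time: 32.75
position: [0.5278, -0.0108, 0.1172]
ee_rot: [0.112, 0.994, 0.0, -0.001]
wrist_force: [0.2, 0.1, -0.2]
finger_gap: 0.0138
grasp_force: 30.0
```

Request:
arm_command:
  steps:
    - [[0.7, 3.2, 0], [0, 0, 0], 1]
    - [[0.7, 3.2, 0], [0, 0, 0], 1]
    - [[0.7, 3.2, 0], [0, 0, 0], 1]
    - [[0.7, 3.2, 0], [0, 0, 0], 1]
    - [[0.7, 3.2, 0], [0, 0, 0], 1]
    - [[0.7, 3.2, 0], [0, 0, 0], 1]
    - [[0.7, 3.2, 0], [0, 0, 0], 1]
    - [[0.7, 3.2, 0], [0, 0, 0], 1]
    - [[0.5, 3, 0], [0, 0, 0], 1]
    - [[0.4, 2, 0], [0, 0, 0], 1]
    - [[0, 0, 0], [0, 0, 0], 1]
    - [[0, 0, 0], [0, 0, 0], 1]
    - [[0, 0, 0], [0, 0, 0], 1]

```text
time: 33.83
position: [0.5326, 0.2992, 0.1174]
ee_rot: [0.111, 0.994, -0.001, -0.001]
wrist_force: [0.7, -0.0, -1.2]
finger_gap: 0.014
grasp_force: 30.0
```

```bash
python3 -c "
from h import *
place('d')"
```

```text
turn z 0.002 rad; then shift x -0.06 y 0.36 cm; z now 11.74 cm tilt [-0.0024 -0.0017 -1.    ] target [0.534  0.3026] j6 -0.95 gap 0.0140 gf 30.0 t 33.8
```

Request:
arm_command:
  steps:
    - [[-0.05, 0.3, 1], [0, 0, 0], 1]
    - [[0, 0, 2], [0, 0, 0], 1]
    - [[0, 0, 2], [0, 0, 0], 1]
    - [[0, 0, 2], [0, 0, 0], 1]
    - [[0, 0, 1], [0, 0, 0], 1]
    - [[0, 0, 0.5], [0, 0, 0], 1]
    - [[0, 0, 0.3], [0, 0, 0], 1]
    - [[0, 0, 0], [0, 0, 0], 1]
    - [[0, 0, 0], [0, 0, 0], 1]
    - [[0, 0, 0], [0, 0, 0], 3]
    - [[0, 0, 0], [0, 0, 0], 3]
    - [[0, 0, 0], [0, 0, 0], 3]
    - [[0, 0, 0], [0, 0, 0], 3]
    - [[0, 0, -0.5], [0, 0, 0], 3]
    - [[0, 0, -1.5], [0, 0, 0], 3]
    - [[0, 0, -2], [0, 0, 0], 3]
    - [[0, 0, -2], [0, 0, 0], 3]
    - [[0, 0, -2], [0, 0, 0], 4]
    - [[0, 0, -0.8], [0, 0, 0], 4]
    - [[0, 0, 0], [0, 0, 0], 4]

```text
time: 35.5
position: [0.5364, 0.3038, 0.1211]
ee_rot: [0.112, 0.994, 0.001, 0.002]
wrist_force: [0.5, -0.5, -0.2]
finger_gap: 0.0395
grasp_force: 0.0
```

Request:
arm_command:
  steps:
    - [[-2, 2, -2], [0, 0, 0], 4]
    - [[-2, 3, -2], [0, 0, 0], 4]
    - [[0, 3, -2], [0, 0, 0], 4]
    - [[0, 3, -2], [0, 0, 0], 4]
    - [[0, 3, -2], [0, 0, 0], 4]
    - [[0, 3, -2], [0, 0, 0], 4]
    - [[0, 3, 0], [0, 0, 0], 4]
    - [[0, 3, 0], [0, 0, 0], 4]
    - [[0, 2, 0], [0, 0, 0], 4]
    - [[0, 0, 0], [0, 0, 0], 4]
    - [[0, 0, 0], [0, 0, 0], 4]

```text
time: 36.42
position: [0.6285, 0.5384, 0.2359]
ee_rot: [0.111, 0.994, -0.001, -0.001]
wrist_force: [0.9, -0.2, -0.0]
finger_gap: 0.04
grasp_force: 0.0
```

Run:
```python
from h import *
c=manip.camera('top');im=c['image'];hsv=cv2.cvtColor(im,cv2.COLOR_RGB2HSV)
a=cv2.resize(im[150:312,160:520,::-1],None,fx=2.2,fy=2.2,interpolation=cv2.INTER_CUBIC)
s=manip.camera('scene')['image'][170:290,350:510,::-1]
b=cv2.resize(s,None,fx=1.9,fy=1.9,interpolation=cv2.INTER_CUBIC); p=np.zeros((b.shape[0],a.shape[1],3),np.uint8); p[:,:b.shape[1]]=b
cv2.imwrite('pics/end.png',np.vstack([a,p]))
m=np.zeros((480,640),bool); m[155:308,324:512]=1
show(blobs(c,m&(hsv[...,1]<60),0.007,25))
m=np.zeros((480,640),bool); m[192:280,172:272]=1
show(blobs(c,m&(hsv[...,1]<60)&(hsv[...,2]>70),0.017,20))
```

```text
(370, 192) mid [ 621.5 -105.9] len 125 wid 14 ang 75.3 off 11.6
(456, 283) mid [ 430.8 -273.3] len 109 wid 27 ang 79.4 off -9.5
(209, 229) mid [531.4 253.7] len 141 wid 16 ang -13.0 off 6.2
(185, 229) mid [540.5 302.3] len 70 wid 16 ang -13.9 off -4.2
(232, 235) mid [518.4 204.8] len 94 wid 15 ang -13.0 off 5.9
(253, 247) mid [506.2 155.3] len 115 wid 15 ang -13.1 off -6.6
```

View pics/end.png

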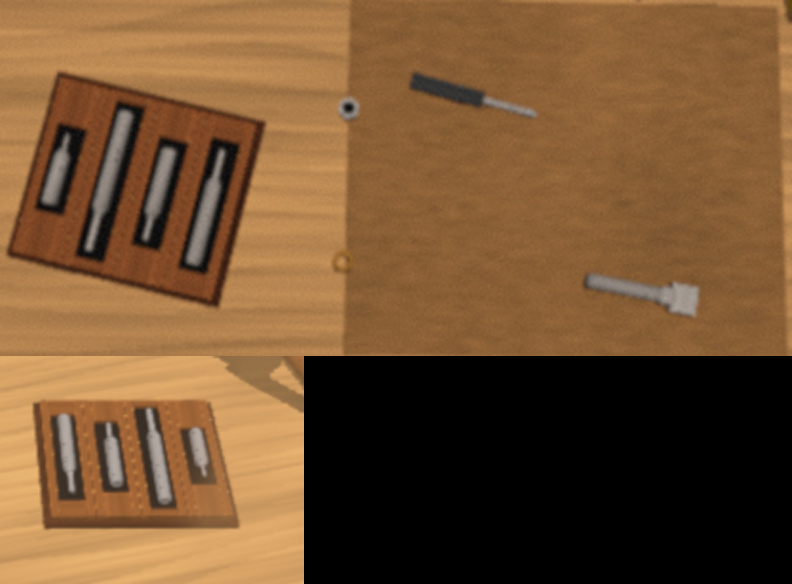

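All four punches lie within 2–3 mm of their slot centres. The file and chisel have not moved.

```bash
python3 -c "
from workcell import manip
print(manip.hand_in())"
```

```text
the job is handed in; nothing more can be done
None
```

All four punches are lying in their matching compartments, within about 3 mm of centre in the last camera check; the chisel and file have not moved, and the job is handed in (no verdict was returned).

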